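# Clip a hanging planter onto the bracket loop

## Robot

A 7-joint arm with a two-finger parallel gripper is mounted at the origin on the work surface. World frame = base frame: x ahead of the robot, y to its left, z up, the work surface at z = 0. Lengths are in m, angles in rad, forces in N, time in s.
With the tool pointing down it reaches from about 0.425 to 0.95 m from the base axis. Payload 4.7 kg.
Tool frame: the origin (TCP) lies between the finger pads; the fingertips stand 25 mm ahead of it and the grasp point (between the pads) lies 6 mm ahead of it; z points along the fingers, y is the line along which they close (so a half turn about z gives the same grasp; the last joint's range is limited). The gripper opens to 85 mm and grips with 20 to 120 N. Pads are 22 mm wide; open, the fingers measure 114 mm over their backs; the gripper's body (76 mm by 85 mm) begins 54 mm behind the grasp point. The pads swing forward as they close: fully open they stand 13 mm farther back than shut.
Start: joints at [-1.371, 0.469, -0.049, 1.532, 0.024, 1.141, -0.082], TCP at [0.153, 0.657, 0.256] pointing down, gripper open.
Joint ranges: [-2.59, 2.59], [-0.33, 1.99], [-1.39, 1.29], [0.1, 2.45], [-1.04, 4.18], [0.21, 1.99], [-2.66, 2.66]. Speed limits (rad/s): [2.57, 2.57, 3.14, 3.14, 3.14, 3.14, 3.14].

## Interface

Orientations are given as a 3x3 rotation matrix whose columns are the frame's x, y, z axes.
In Python, from rig import * gives the robot as it stands. Calls block until the motion is done:
- movep(position, orientation): joint-space move of the TCP to a pose.
- move_l(position, attitude=None, feed=0.15, until_force=None): straight line of the TCP; attitude=None keeps the orientation; feed is the mean speed in m/s. With until_force (N) it stops when the force on the tool has changed by that much, and returns True; else False.
- move_joints(angles): joint-space move.
- command_gripper(opening, newtons=None): finger opening in m; newtons is the grip in N (None keeps the last); returns when the fingers have stopped.
- sleep(seconds).
- inverse_kinematics(position, orientation): joint angles nearest the present ones, or None.
- sense(): the state.
- camera(name): name is "scene" or "top" or "wrist"; returns (picture, depth): 400x640x3 uint8, red, green, blue; 400x640 float32, m along the optical axis (not along the pixel's ray), 0 where there is no reading.
- camera_params(name): a dict with "K" (3x3 intrinsics, pixels), "position" and "rotation" of the camera in the world; the wrist camera has in their place "tool_from_camera" (4x4, takes a point from camera to tool coordinates, whose origin is the TCP and whose axes are the flange's). Camera axes: x right, y down, z forward; pixel columns grow to the right and rows downward; lengths in m; the calibration is good to about 2 mm. A picture is of the moment at which its call begins: read the wrist's pose just before it. camera_params takes no time and is no camera call.
A pose or a line that the arm cannot do raises Unreachable and nothing moves.
- finish_job(): hands the job in; it is judged then, once.
The state is a dict: "time_s": time; "joint_pos": joint angles; "qd": joint speeds; "joint_efforts": joint torques, N m; "position": TCP position; "tcp_rot": TCP orientation; "wrist_force": force on the tool from outside, world axes, zero at the start; "ft_torque": the same for the moment, N m; "finger_gap": finger opening in m; "gripper_force": force on a finger pad.
Only numpy, scipy, OpenCV 4.12 (cv2) and the standard library are available. Lean on these libraries where they do the work, as an engineer would, in place of code of your own. Each camera call takes 0.05 s, during which the arm holds its last target. There are 200 camera calls.

## Task

Pick up the little hanging planter by the tab on its snap hook, press the hook's sprung gate against the front bar of the bracket's loop until the bar has passed inside and the gate has sprung shut, then let the planter down so that it hangs freely from that bar and let go. Work gently: never press or pull on the bracket harder than about 18 N, keep the planter upright, and leave the other things on the desk where they are.

Things in the scene. Friction and masses are not known exactly. Their poses are not given: they have to be found in the camera images.
- planter: loose white ceramic plant pot, 72 mm across the rim, 60 mm high, 0.2 to 0.4 kg, standing on the desk; a rigid steel bail (in its y-z plane, z 56 to 118 mm) carries a steel snap hook rigidly on top. Origin: centre of the underside; z up; x points out through the hook's gate, y is across the hook. Heights below are above this origin
- hook_tab (a point): middle of the flat steel gripping tab on top of the hook, at x = y = 0, z = 190 mm of the planter: 10 mm thick along x, 24 mm wide along y, z 170 to 210 mm; axes as the planter's. The bow of the hook lies under it, its top at z = 172 mm
- hook_apex (a point): top of the hook's inside, at x = y = 0, z = 165 mm of the planter; axes as the planter's. The hook is bent of 7 mm round bar in the x-z plane: bow above, sloping down to both sides; spine at x -16 to -9 mm; nose at x +15 to +22, its tip at z = 155; lower jaw with its top at z = 138. The gate closes the 17 mm high mouth between jaw and nose, on the +x side
- gate (a joint): sprung gate of the hook, a 5 mm bar hinged at its foot at x = 16.5, z = 138 mm, 18.5 mm long, outer face at x = 19 mm. 0 = shut; it swings only inward, to 1.35 rad. A bar pressed in along the planter's -x at mid-mouth height meets 3 to 7 N, swings it to about 1.1 rad, slips past its tip after some 20 to 24 mm, and it springs back to 0; some 5 mm on, the bar would strike the rigid spine
- bracket: fixed steel plant bracket. Origin: on the desk below the middle of its loop's front bar when at mid extension; z up. 185 mm along its +x: base plate 90 x 90 x 12 mm and a 22 mm post; at z = 250 mm a 24 mm tube points from the post to -x and holds a telescopic rod with the loop at its end. Clip on from the -x side, moving along +x with the planter's x along the bracket's x
- loop_nominal (a point): bracket point x = y = 0, z = 250 mm; axes as the bracket's. The loop is level, rigid, of 6 mm round bar: front bar along y (y -33 to +33 mm, centre at z = 250), side bars 60 mm back along +x to a rear bar. The rod is locked at an extension that is NOT measured: the front bar is anywhere from 40 mm before (-x) to 40 mm behind (+x) this point; find it by feel or sight
- mouse: bystander: black computer mouse, 100 mm long (x), 58 mm wide, 34 mm high; origin at the centre of its underside
- succulent: bystander: small terracotta plant pot, 58 mm across, 65 mm high with its leaves; origin at the centre of its underside
- mug: bystander: white mug, 80 mm across, 90 mm high, handle to its +y; origin at the centre of its underside
- tumbler: bystander: clear tumbler, 68 mm across, 110 mm high; origin at the centre of its underside
- pen_pot: bystander: square dark steel pen pot 80 mm wide, 100 mm high, pens up to 155 mm; origin at the centre of its underside
There are look-alikes about, which are no part of the job. Leave any orange or purple look-alike of the planter alone.

How it is judged:
By the outcome, as a careful person would: the job done as asked, in the order asked, and still so for the second after the job is handed in, with the robot touching nothing.
It also fails if it takes over 58 s, if anything falls off the work surface, if the arm or the gripper's body presses on something with over 40 N, if the wrist force passes 120 N, or if a joint passes its speed limit or range.

## Working session

There is one attempt and no reset: what is moved stays moved. The work goes in short steps, each a Python script; the robot and the scene stay as the last script left them, time stands still between calls to the robot, and variables do not carry over. Pictures are saved under pics/ and viewed, at most 10 in all, crops included, and the job is handed in when it is done.

```bash
mkdir -p pics
cat > h.py <<'E'
from rig import *
import numpy as np, cv2
def snap(n,f=None):
    s=sense(); im,d=camera(n); p=camera_params(n)
    if n=="wrist":
        T=np.eye(4);T[:3,:3]=s["tcp_rot"];T[:3,3]=s["position"];T=T@np.array(p["tool_from_camera"])
    else:
        T=np.eye(4);T[:3,:3]=p["rotation"];T[:3,3]=p["position"]
    if f: cv2.imwrite("pics/"+f,im[:,:,::-1]); np.savez("pics/"+f+".npz",im=im,d=d,T=T,K=p["K"])
    return im,d,T,np.array(p["K"])
def cloud(d,T,K):
    v,u=np.mgrid[:d.shape[0],:d.shape[1]]
    P=np.stack([(u-K[0,2])/K[0,0]*d,(v-K[1,2])/K[1,1]*d,d],-1)
    return P@T[:3,:3].T+T[:3,3]
def load(f):
    z=np.load("pics/"+f+".npz");return z["im"],z["d"],z["T"],z["K"]
E
python3 - <<'E'
from h import *
for n in("scene","top"):
    im,d,T,K=snap(n,n+"1.png"); print(n,T.round(3).tolist(),K.tolist())
s=sense();print(s["time_s"],s["tcp_rot"],camera_params("wrist"))
E
```

```text
scene [[-0.467, 0.508, -0.724, 1.406], [0.884, 0.282, -0.373, 0.477], [0.015, -0.814, -0.581, 0.893], [0.0, 0.0, 0.0, 1.0]] [[390.3588513529533, 0.0, 322.66308993276994], [0.0, 390.3588513529533, 197.48128295825543], [0.0, 0.0, 1.0]]
top [[0.028, -0.991, 0.133, 0.369], [-1.0, -0.026, 0.013, -0.008], [-0.009, -0.134, -0.991, 1.31], [0.0, 0.0, 0.0, 1.0]] [[385.1728735836299, 0.0, 318.3311762695927], [0.0, 385.1728735836299, 201.46325025873736], [0.0, 0.0, 1.0]]
0.1 [[-9.73940881e-01  2.26801792e-01 -3.28492990e-04]
 [ 2.26802019e-01  9.73939372e-01 -1.71594034e-03]
 [-6.92460878e-05 -1.74572732e-03 -9.99998474e-01]] {'K': array([[297.94237889,   0.        , 323.10170429],
       [  0.        , 297.94237889, 196.83460953],
       [  0.        ,   0.        ,   1.        ]]), 'tool_from_camera': array([[-7.64977516e-04, -9.48896134e-01, -3.15587613e-01,
         8.09080913e-02],
       [ 9.99999322e-01, -4.48877936e-04, -1.07430851e-03,
        -6.03218043e-04],
       [ 8.77746878e-04, -3.15588221e-01,  9.48895834e-01,
        -1.16720137e-01],
       [ 0.00000000e+00,  0.00000000e+00,  0.00000000e+00,
         1.00000000e+00]])}
```

View pics/scene1.png

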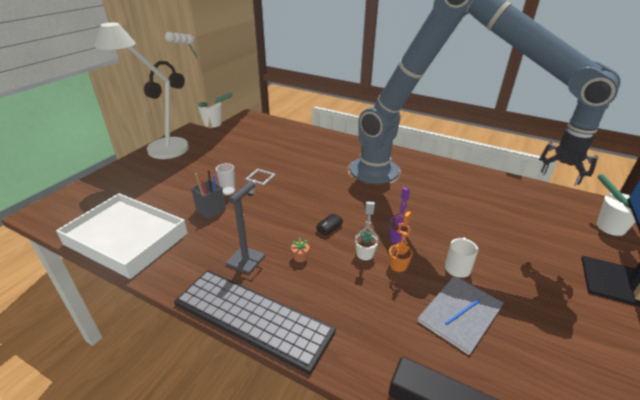

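View pics/top1.png

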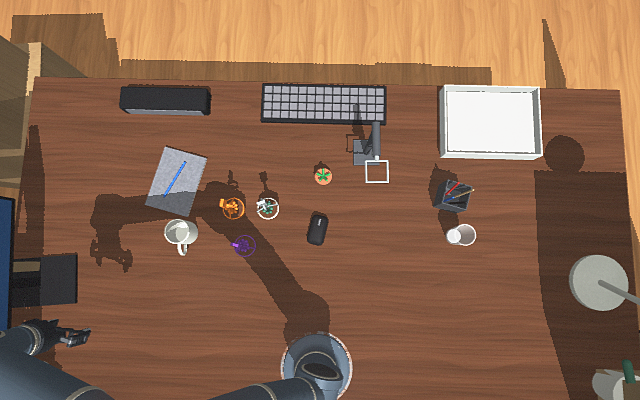

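The scene view shows the white planter at (367,245), the purple look-alike at (400,225), the orange one at (400,258), and the bracket post at (243,225) with its loop at (260,177). In the top view they are at (267,209) white, (244,245) purple, (232,208) orange and (377,171) loop. The white one fits the description; next I'll measure it and confirm with a crop.

Run:
```python
from h import *
for n,(u0,u1,v0,v1),(lu0,lu1,lv0,lv1) in (("scene",(335,425,180,280),(220,285,160,275)),("top",(220,310,165,255),(340,400,100,190))):
    im,d,T,K=load(n+"1.png"); P=cloud(d,T,K)
    c1=cv2.resize(im[v0:v1,u0:u1],None,fx=5,fy=5,interpolation=2)
    c2=cv2.resize(im[lv0:lv1,lu0:lu1],None,fx=5,fy=5,interpolation=2)
    h=max(c1.shape[0],c2.shape[0]); o=np.zeros((h,c1.shape[1]+c2.shape[1],3),np.uint8)
    o[:c1.shape[0],:c1.shape[1]]=c1;o[:c2.shape[0],c1.shape[1]:]=c2
    cv2.imwrite(f"pics/crop_{n}.png",o[:,:,::-1])
    # planter: by height bins, low saturation
    hsv=cv2.cvtColor(im,cv2.COLOR_RGB2HSV)
    m=np.zeros(d.shape,bool);m[v0:v1,u0:u1]=1
    m&=(hsv[...,1]<70)&(P[...,2]>.02)&(d>0)
    for a,b in((.03,.062),(.062,.11),(.12,.17),(.17,.215)):
        q=P[m&(P[...,2]>a)&(P[...,2]<b)]; 
        if len(q): print(n,a,len(q),np.median(q,0).round(3),q.min(0).round(3),q.max(0).round(3))
    m=np.zeros(d.shape,bool);m[lv0:lv1,lu0:lu1]=1; m&=d>0
    for a,b in((.008,.02),(.05,.2),(.24,.256),(.256,.30)):
        q=P[m&(P[...,2]>a)&(P[...,2]<b)]; 
        if len(q): print("br",n,a,len(q),np.median(q,0).round(3),q.min(0).round(3),q.max(0).round(3))
```

```text
scene 0.03 203 [0.533 0.178 0.05 ] [0.405 0.014 0.03 ] [0.548 0.207 0.062]
scene 0.062 104 [0.51  0.169 0.081] [0.487 0.141 0.062] [0.542 0.206 0.109]
scene 0.12 40 [0.516 0.177 0.139] [0.498 0.164 0.121] [0.53  0.182 0.168]
scene 0.17 99 [0.514 0.174 0.194] [0.502 0.163 0.171] [0.523 0.185 0.212]
br scene 0.008 556 [ 0.726 -0.146  0.012] [ 0.182 -0.45   0.008] [ 0.767 -0.105  0.02 ]
br scene 0.05 615 [ 0.542 -0.384  0.095] [ 0.402 -0.482  0.05 ] [ 0.732 -0.139  0.199]
br scene 0.24 228 [ 0.635 -0.143  0.251] [ 0.566 -0.19   0.24 ] [ 0.743 -0.12   0.256]
br scene 0.256 147 [ 0.697 -0.149  0.26 ] [ 0.595 -0.16   0.256] [ 0.743 -0.121  0.263]
top 0.03 72 [0.503 0.158 0.059] [0.408 0.036 0.031] [0.545 0.278 0.062]
top 0.062 57 [0.511 0.164 0.08 ] [0.37  0.139 0.062] [0.544 0.307 0.108]
top 0.12 22 [0.504 0.169 0.16 ] [0.496 0.165 0.135] [0.529 0.18  0.169]
top 0.17 49 [0.509 0.171 0.207] [0.502 0.161 0.172] [0.516 0.184 0.214]
br top 0.008 807 [ 0.822 -0.134  0.015] [ 0.629 -0.22   0.008] [ 0.91  -0.057  0.02 ]
br top 0.05 79 [ 0.712 -0.145  0.119] [ 0.709 -0.159  0.053] [ 0.724 -0.14   0.2  ]
br top 0.24 256 [ 0.628 -0.148  0.252] [ 0.569 -0.187  0.243] [ 0.742 -0.122  0.256]
br top 0.256 228 [ 0.691 -0.151  0.26 ] [ 0.572 -0.183  0.256] [ 0.743 -0.133  0.266]
```

View pics/crop_scene.png

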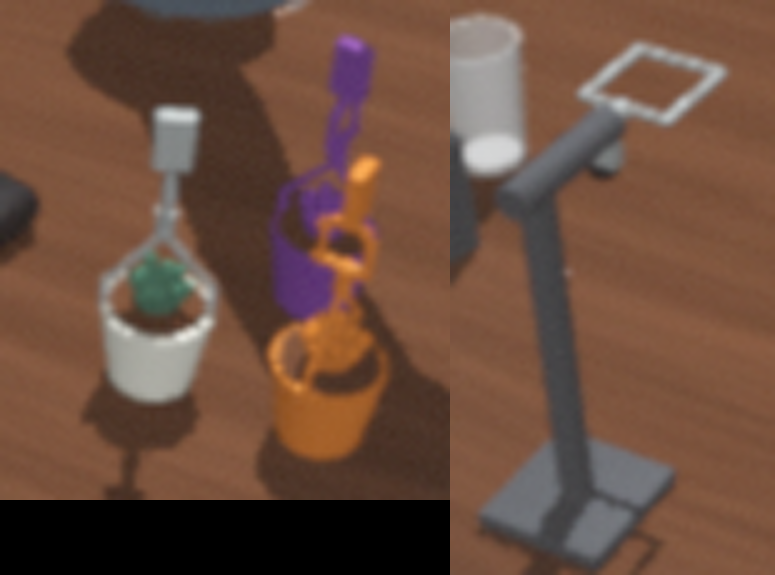

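View pics/crop_top.png

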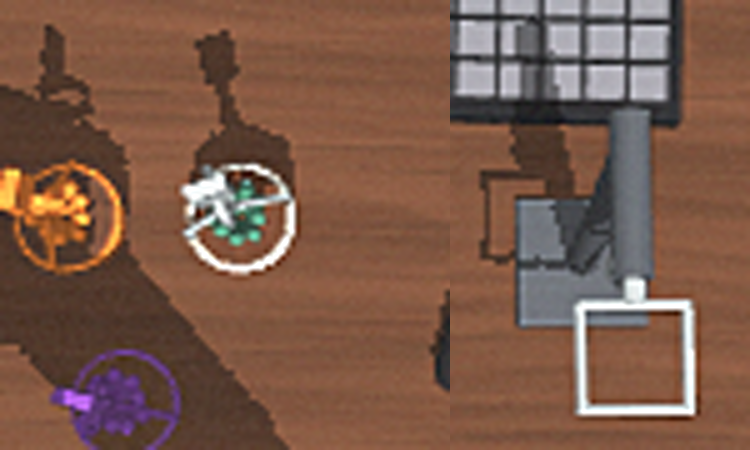

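The crops confirm it. The white planter has a steel tab (175,140 in the scene crop), and purple and orange stand clear of it. The bail runs (185,235)→(290,195) in the top crop, which gives the planter's yaw axis up to sign. The loop is a white square with its front bar at y≈410. Next I'll fit the bracket and check IK for both grasp options.

```bash
cat >> h.py <<'E'
def down(yx,yy):
    y=np.array([yx,yy,0.])/np.hypot(yx,yy); z=np.array([0,0,-1.]); return np.column_stack([np.cross(y,z),y,z])
def ray(uv,T,K,z):
    r=T[:3,:3]@np.array([(uv[0]-K[0,2])/K[0,0],(uv[1]-K[1,2])/K[1,1],1]); o=T[:3,3]; return o+r*(z-o[2])/r[2]
E
python3 - <<'E'
from h import *
for n,b in (("top",(365,392,155,186)),("scene",(244,277,165,188))):
    im,d,T,K=load(n+"1.png"); u0,u1,v0,v1=b
    hsv=cv2.cvtColor(im,cv2.COLOR_RGB2HSV)
    m=np.zeros(d.shape,np.uint8);m[v0:v1,u0:u1]=1
    m&=((hsv[...,1]<60)&(hsv[...,2]>130)).astype(np.uint8)
    c=max(cv2.findContours(m,0,2)[0],key=cv2.contourArea)
    q=np.array([ray(p[0],T,K,.25)[:2] for p in c])
    r=cv2.minAreaRect((q*1000).astype(np.float32)); print(n,r); print(cv2.boxPoints(r).round(0).tolist())
for lab,p in(("view/grasp",(.509,.171,.30)),("clip",(.545,-.147,.30))):
  for y in((.94,.36),(-.94,-.36)) if lab[0]=="v" else ((1,0),(-1,0)):
    print(lab,y,np.round(inverse_kinematics(np.array(p),down(*y)),2) if inverse_kinematics(np.array(p),down(*y)) is not None else None)
E
```

```text
top ((608.4799194335938, -154.8102569580078), (77.78311157226562, 64.59330749511719), 0.6641194224357605)
[[569.0, -123.0], [570.0, -188.0], [648.0, -187.0], [647.0, -122.0]]
scene ((597.5995483398438, -156.2557830810547), (75.1943588256836, 71.7721939086914), 2.3415133953094482)
[[559.0, -122.0], [561.0, -194.0], [637.0, -191.0], [634.0, -119.0]]
view/grasp (0.94, 0.36) [-0.79  0.21  0.46  1.83 -0.1   1.13  0.07]
view/grasp (-0.94, -0.36) [ 0.55  0.51 -1.31  1.76  0.51  1.28  2.63]
clip (1, 0) [-0.55  0.35  0.97  1.78 -0.31  1.17  0.51]
clip (-1, 0) [-0.64  0.41  1.12  1.79 -0.39  1.2  -2.54]
```

Loop front bar: x≈0.57, centre y≈-0.155, yaw≈0, and z consistent with 0.25. Both grasp yaws are reachable. Next I'll look at the hook in profile from close by.

Run:
```python
from h import *
R=down(.94,.36)
command_gripper(.05)
movep(np.array([.509,.171,.31])+.07*R[:,0],R)
im,d,T,K=snap("wrist","w1.png")
s=sense();print(s["time_s"],s["position"],s["finger_gap"])
for p in [(.509,.171,.21)]:
    c=T[:3,:3].T@(np.array(p)-T[:3,3]);print(K@c/c[2])
```

```text
2.5333 [0.48341612 0.23799724 0.30969912] 0.04997337853928997
[323.28543145 286.29854669   1.        ]
```

View pics/w1.png

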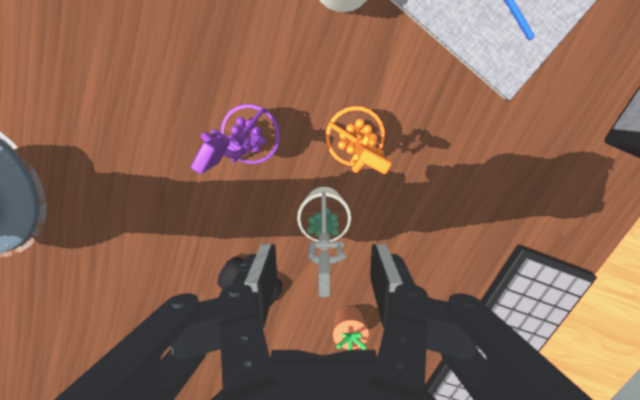

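The planter is centred, with its tab at (323,283), the hook at (325,248) and the rim ring at (324,215). I'll enlarge it to see the gate side and measure the tab.

Run:
```python
from h import *
im,d,T,K=load("w1.png");P=cloud(d,T,K)
cv2.imwrite("pics/w1c.png",cv2.resize(im[180:305,280:370],None,fx=6.4,fy=4.8,interpolation=2)[:,:,::-1])
m=np.zeros(d.shape,bool);m[180:305,285:365]=1;m&=(d>0)
for a,b in((.12,.145),(.145,.172),(.175,.205),(.205,.22)):
    q=P[m&(P[...,2]>a)&(P[...,2]<b)];print(a,len(q),np.median(q,0).round(4),((q.min(0)+q.max(0))/2).round(4))
    r=cv2.minAreaRect((q[:,:2]*1000).astype(np.float32));print(r)
q=P[m&(P[...,2]>.052)&(P[...,2]<.064)&(cv2.cvtColor(im,cv2.COLOR_RGB2HSV)[...,1]<70)]
print("rim",cv2.minEnclosingCircle((q[:,:2]*1000).astype(np.float32)),len(q))
m=np.zeros(d.shape,bool);m[180:305,285:365]=1
q=P[m&(P[...,2]>.12)&(P[...,2]<.172)]
e=np.array([.94,.36])/np.hypot(.94,.36); t=q[:,:2]@e-np.array([.509,.171])@e
for lo in np.arange(.12,.172,.006):
    k=(q[:,2]>=lo)&(q[:,2]<lo+.006); print(round(lo,3),np.sort((t[k]*1000).round()).astype(int).tolist()[:60])
```

```text
0.12 300 [0.5103 0.175  0.1359] [0.5124 0.1742 0.1326]
((512.3430786132812, 173.74754333496094), (36.488521575927734, 11.624948501586914), 31.185806274414062)
0.145 264 [0.5154 0.1754 0.1635] [0.512  0.1744 0.1584]
((510.656494140625, 176.8897705078125), (36.846981048583984, 14.736784934997559), 18.973909378051758)
0.175 188 [0.5051 0.1828 0.1915] [0.5056 0.1818 0.1902]
((505.2518310546875, 182.39932250976562), (9.49028491973877, 2.606747627258301), 23.458913803100586)
0.205 297 [0.5092 0.1732 0.2089] [0.5097 0.1714 0.2081]
((509.7984619140625, 171.7172393798828), (9.556426048278809, 24.910762786865234), 21.479101181030273)
rim ((509.95928955078125, 172.35073852539062), 36.08598709106445) 582
0.12 [-5, -5, -5, -4, -4, -4, -3, -3, -3, -1, -1, 0, 0, 1, 1, 2, 3, 3, 4, 4, 4, 5, 5, 6, 6, 6]
0.126 [-11, -4, -3, -3, -1, -1, 0, 0, 0, 1, 1, 2, 2, 2, 3, 3, 4, 4, 5, 5, 5, 6]
0.132 [-15, -14, -13, -13, -12, -11, -10, -10, -10, -9, -9, -9, -9, -8, -8, -8, -8, -8, -8, -7, -7, -7, -7, -7, -7, -7, -6, -6, -6, -6, -6, -6, -6, -5, -5, -5, -5, -5, -5, -5, -4, -4, -4, -4, -4, -4, -4, -4, -3, -3, -3, -3,
[... 437 characters left out ...]
 17, 17, 17, 18, 18, 19, 19]
0.156 [-15, -14, -14, -14, -14, -13, -13, -13, -13, -13, -12, -12, -12, -12, -11, -11, -11, -10, -10, -10, -9, -8, -8, 14, 15, 16, 16, 17, 17, 18, 18, 18, 19, 19, 19, 20, 20, 20, 20, 21, 21, 21, 21, 21, 21, 22, 22, 22, 22, 22]
0.162 [-13, -12, -12, -12, -12, -11, -11, -11, -11, -11, -11, -10, -10, -10, -10, -10, -10, -10, -9, -9, -9, -9, -9, -8, -8, -8, -8, -7, -7, -7, -7, -7, -7, -6, -6, -6, -6, -5, -5, 7, 7, 7, 8, 8, 9, 9, 9, 10, 10, 11, 11, 11, 11, 11, 11, 12, 12, 12, 12, 12]
0.168 [-9, -9, -9, -8, -8, -8, -8, -7, -7, -6, -6, -6, -5, -5, -5, -5, -5, -2, -1, 0, 1, 3, 4, 5, 7, 7, 7, 7, 7, 8, 8, 8, 8, 8, 9, 9, 9, 9, 10, 10, 10, 10, 10, 10, 10, 10, 11, 11, 11, 12]
```

View pics/w1c.png

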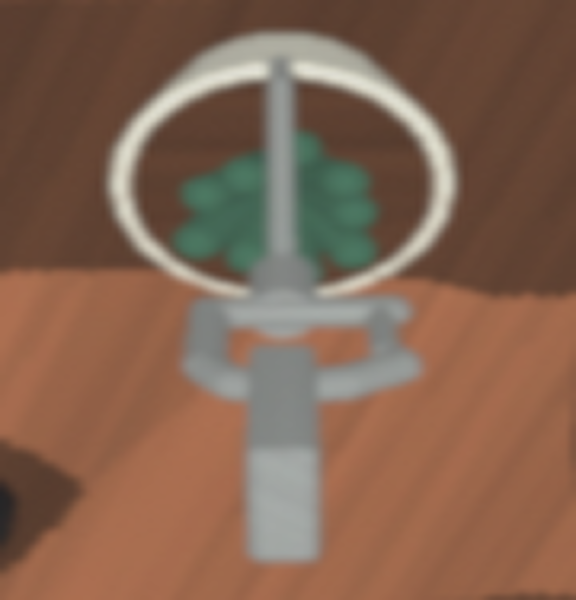

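The crop shows the thin gate bar on the right at (380,330), the +x side in the tool's y direction. The spine is on the left at (205,340). Tab centre is (0.510,0.172), tab top is 0.21 and yaw ≈ 21°. Those sizes match the text, so I'll grasp and lift.

Run:
```python
from h import *
R=down(np.cos(np.radians(21.3)),np.sin(np.radians(21.3)))
move_l(np.array([.5098,.172,.29]),R)
move_l(np.array([.5098,.172,.200]),feed=.1)
command_gripper(0,80)
s=sense();print(s["time_s"],s["position"],s["finger_gap"],s["gripper_force"],s["wrist_force"])
f0=s["wrist_force"]
move_l(np.array([.5098,.172,.312]),feed=.1)
sleep(.3);s=sense();print(s["finger_gap"],s["wrist_force"]-f0)
move_l(np.array([.495,-.155,.312]),down(1,0.01),feed=.15)
sleep(.3);s=sense();print(s["time_s"],s["position"],s["finger_gap"],s["wrist_force"],s["ft_torque"])
im,d,T,K=snap("wrist","w2.png"); snap("scene","s2.png")
a=load("w2.png")[0]; b=load("s2.png")[0][110:240,200:360]
o=np.zeros((400,800,3),np.uint8);o[:,:400]=a[:,120:520];o[:325,400:]=cv2.resize(b,(400,325),interpolation=2);cv2.imwrite("pics/c2.png",o[:,:,::-1])
P=cloud(d,T,K); m=(P[...,2]>.24)&(P[...,2]<.262)&(P[...,0]>.54)&(d>0)&(np.abs(P[...,1]+.155)<.05)
q=P[m];print(len(q))
if len(q): print(q.min(0),q.max(0),np.median(q,0)); f=q[q[:,0]<q[:,0].min()+.008];print("front",np.median(f,0),np.polyfit(f[:,1],f[:,0],1))
```

```text
4.6583 [0.51017409 0.17214565 0.20055011] 0.00895059125164121 78.58358860015869 [-0.75908325  0.216889    2.41131601]
0.008983713402104127 [ 1.10079142 -0.47512748 -5.43417559]
8.8583 [ 0.49502368 -0.15480666  0.312003  ] 0.008718931020431255 [ 0.14918957 -0.12716361 -2.33128267] [ 0.00925279 -0.00627341  0.05529546]
7110
[ 0.56626729 -0.19032645  0.24003621] [ 0.70559352 -0.12251058  0.26198507] [ 0.63565405 -0.15037453  0.25226574]
front [ 0.56962713 -0.15296471  0.25149197] [-0.01856122  0.56698391]
```

View pics/c2.png

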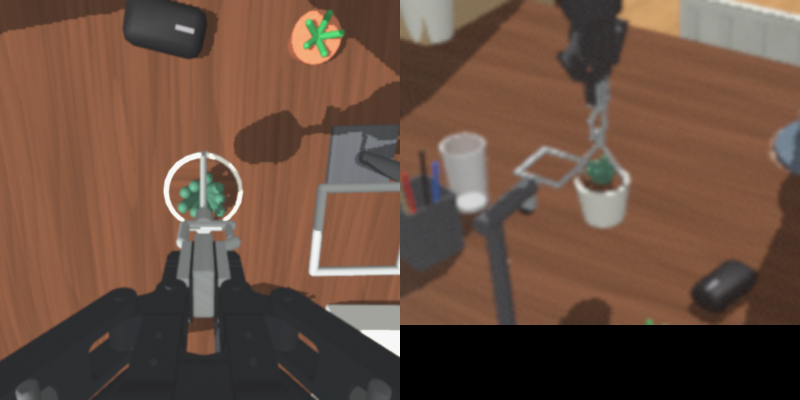

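The planter is held upright. In the left panel the hook is at (207,235) with its gate to the right, facing the loop's front bar at (315,230). Bar centre is ≈ x 0.570, y −0.156, z 0.25. Next I'll lower to mid-mouth height and press in gently, watching the force.

Run:
```python
from h import *
im,d,T,K=load("w2.png");P=cloud(d,T,K)
h=cv2.cvtColor(im,cv2.COLOR_RGB2HSV)
m=(np.hypot(P[...,0]-.495,P[...,1]+.155)<.045)&(h[...,1]<70)&(h[...,2]>150)&(P[...,2]>.15)&(P[...,2]<.185)&(d>0)
q=P[m];print("rim",len(q),np.median(q,0),cv2.minEnclosingCircle((q[:,:2]*1000).astype(np.float32)))
R=down(1,.015); c=.015
pos=lambda x,z:np.array([x,-.156+c*(x-.57),z])
Z=.304
move_l(pos(.533,.312),R,feed=.08); move_l(pos(.533,Z),feed=.05)
sleep(.4); f0=np.array(sense()["wrist_force"])
hit=move_l(pos(.57,Z),feed=.015,until_force=2.0)
x0=sense()["position"][0]; print("hit",hit,x0,sense()["wrist_force"]-f0)
if hit and .538<x0<.56:
    mx=0
    for k in range(1,27):
        st=move_l(pos(x0+.001*k,Z),feed=.02,until_force=9)
        s=sense();f=np.array(s["wrist_force"])-f0; print(k,round(s["position"][0]-x0,4),f.round(1),st)
        mx=max(mx,-f[0])
        if -f[0]>13 or st: break
        if k>=15 and -f[0]<.35*mx: break
print(sense()["time_s"],sense()["finger_gap"])
```

```text
rim 863 [ 0.49214454 -0.13978135  0.17060324] ((495.20367431640625, -154.9718017578125), 35.47378921508789)
hit True 0.5484196796851664 [-0.11703969 -0.37086899 -0.43585093]
1 0.0007 [-1.9 -1.2  0. ] False
2 0.0011 [-4.5 -0.2  1.7] False
3 0.002 [-4.4 -0.1  0.8] False
4 0.0028 [-5.4  0.7  1.2] False
5 0.0035 [-5.9  0.3  0.9] False
6 0.0042 [-6.5  0.5  1. ] False
7 0.005 [-6.7  0.3  0. ] False
8 0.0057 [-7.7 -0.9 -0.4] False
9 0.0065 [-7.6 -0.5 -1. ] False
10 0.0073 [-6.8 -1.  -1.2] False
11 0.0082 [-7.4 -0.7 -3.4] False
12 0.009 [-7.7  0.  -2.3] False
13 0.01 [-6.8 -1.6 -4. ] False
14 0.0111 [-7.4 -1.6 -4.1] False
15 0.0121 [-7.3 -1.7 -4.6] False
16 0.0132 [-5.6 -1.7 -5.4] False
17 0.0143 [-6.2 -2.1 -5.1] False
18 0.0153 [-6.6 -1.2 -4.7] False
19 0.0165 [-5.3 -1.3 -5. ] False
20 0.0177 [-5.3 -0.9 -4.9] False
21 0.0193 [-5.2 -1.4 -6.2] False
22 0.0217 [-2.1 -0.2 -7.2] False
17.05 0.009017074034282969
```

The gate force rose to about 7.5 N and is now falling at 21.7 mm, so the bar is about to slip past. I'll settle and push the last few millimetres.

Run:
```python
from h import *
R=down(1,.015); c=.015; Z=.304; x0=.5484
pos=lambda x,z:np.array([x,-.156+c*(x-.57),z])
base=np.array([0.15,-.13,-2.33])
def show(l):
    sleep(.15);s=sense();print(l,s["time_s"],s["position"].round(4),(np.array(s["wrist_force"])-base).round(1))
show("a")
for k in (22.5,23.5,24.5,25.5):
    st=move_l(pos(x0+.001*k,Z),feed=.02,until_force=9); show((k,st))
im,d,T,K=snap("wrist","w3.png");snap("scene","s3.png")
b=load("s3.png")[0][110:240,200:360];a=im[160:340,230:410]
o=np.zeros((400,800,3),np.uint8);o[:]=np.hstack([cv2.resize(a,(400,400),interpolation=2),np.vstack([cv2.resize(b,(400,325),interpolation=2),np.zeros((75,400,3),np.uint8)])]);cv2.imwrite("pics/c3.png",o[:,:,::-1])
```

```text
a 17.2 [ 0.5708 -0.1558  0.3038] [-1.2 -0.1 -7.6]
(22.5, False) 17.6 [ 0.5723 -0.1557  0.3044] [ 2.5  0.3 -8. ]
(23.5, False) 18.0 [ 0.5721 -0.1564  0.305 ] [0.1 0.2 0.1]
(24.5, False) 18.4 [ 0.5729 -0.156   0.304 ] [-0.2 -0.2 -0.9]
(25.5, False) 18.8 [ 0.5739 -0.1559  0.304 ] [-0.  -0.3 -1.1]
```

View pics/c3.png

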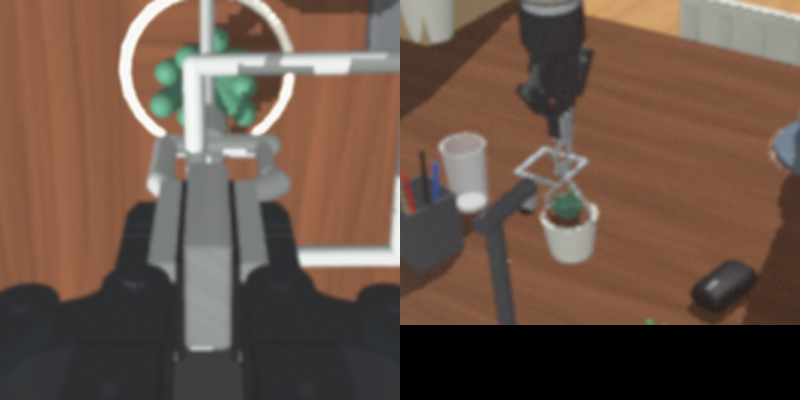

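The force went to zero at 23 mm, so the bar has passed and the gate sprung. The left panel shows the front bar at (195,110) running between spine and gate. I'll back off to put the bar under the apex, then lower until it bears the load.

Run:
```python
from h import *
c=.015
pos=lambda x,z:np.array([x,-.156+c*(x-.57),z])
base=np.array([0.15,-.13,-2.33])
def show(l):
    sleep(.2);s=sense();print(l,s["time_s"],s["position"].round(4),(np.array(s["wrist_force"])-base).round(1),s["finger_gap"])
move_l(pos(.5705,.304),feed=.02); show("centred")
move_l(pos(.5705,.292),feed=.03,until_force=5);show("near")
z=sense()["position"][2]
for k in range(1,8):
    st=move_l(pos(.5705,.292-.001*k),feed=.01,until_force=6);show((k,st))
    if sense()["wrist_force"][2]-base[2]>3.: break
```

```text
centred 19.4167 [ 0.5706 -0.156   0.304 ] [-0.2 -0.  -0.9] 0.008848634837302303
near 20.1667 [ 0.5706 -0.156   0.2922] [-0.9  1.1 -0.1] 0.008736153002610358
(1, False) 20.6167 [ 0.5705 -0.156   0.291 ] [ 0.5 -0.2  0.1] 0.008970148846795872
(2, False) 21.0667 [ 0.5705 -0.156   0.29  ] [ 0.1 -0.5  0.1] 0.009089854905837271
(3, False) 21.5167 [ 0.5705 -0.156   0.289 ] [-0.1  0.7 -0.1] 0.009174025994729162
(4, False) 21.9667 [ 0.5707 -0.1561  0.2884] [-0.   0.2  4.6] 0.008995852897530415
```

Contact came at the predicted height and the bar now carries the weight. Releasing.

Run:
```python
from h import *
command_gripper(.035); sleep(.3)
s=sense();p=s["position"];print(s["time_s"],p,s["wrist_force"],s["finger_gap"])
move_l(p+[0,0,.09],feed=.06)
move_l(p+[-.03,.08,.13],feed=.15); sleep(1.)
im,d,T,K=snap("wrist","w4.png");snap("scene","s4.png")
b=load("s4.png")[0][110:240,200:360]
o=np.hstack([im[:,200:600],np.vstack([cv2.resize(b,(400,325),interpolation=2),np.zeros((75,400,3),np.uint8)])]);cv2.imwrite("pics/c4.png",o[:,:,::-1])
P=cloud(d,T,K);m=(np.hypot(P[...,0]-.57,P[...,1]+.156)<.05)&(d>0)
for a,b in((.275,.31),(.135,.16)):
    q=P[m&(P[...,2]>a)&(P[...,2]<b)];print(a,len(q),((q.min(0)+q.max(0))/2).round(4),q.max(0).round(4))
print(sense()["time_s"])
```

```text
22.6333 [ 0.57050582 -0.15600032  0.28800608] [-0.45332504  0.39762993 -0.14122387] 0.03515626452758849
0.275 249 [ 0.5701 -0.156   0.2869] [ 0.5741 -0.1435  0.2988]
0.135 1185 [ 0.5693 -0.155   0.1475] [ 0.604  -0.1196  0.1599]
26.1583
```

View pics/c4.png

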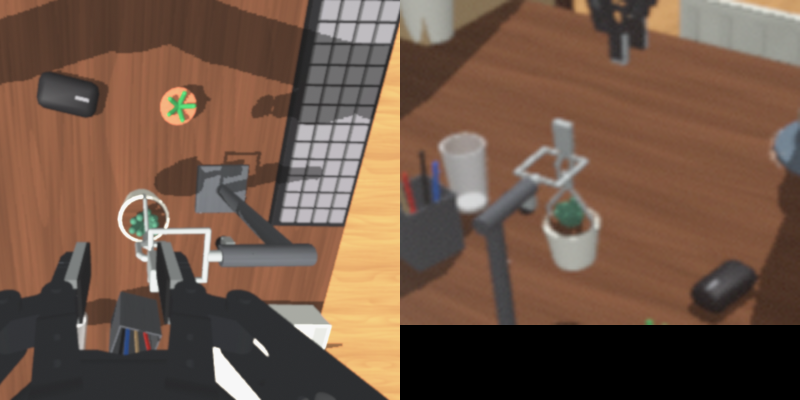

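The planter hangs upright from the front bar. In the right panel the tab is at (563,140) above the bar and the pot is at (572,240). Tab top is at 0.298 m and pot centre at (0.569,−0.155), as predicted. The gripper is clear and the other things haven't moved.

```bash
python3 -c "
from rig import *
print(finish_job())"
```

```text
the job is handed in; nothing more can be done
None
```

The planter hangs freely and upright from the bracket's front bar with the gate sprung shut (judged by the force dropping to zero and the pictures), the measured force stayed under about 9 N, nothing else was moved, and I handed the job in at about 26 s; no verdict came back.

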